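# Nudge the lotus plate onto its pins

## Task

The black lotus plate is lying crooked on top of the two brass locating pins of its red altar plinth. Nudge it gently sideways with the fingers until both of its holes drop over the pins and it lies flat on the plinth; only push it, never lift it or tip it up. Leave the cups and the other altar things where they stand, and finish with the hand clear.

Things in the scene. Friction and masses are not known exactly. Their poses are not given: they have to be found in the camera images.
- plate: Black lacquered plate, 120 (x) x 200 (y) x 10 mm thick, 0.4 to 0.65 kg, gold line near its rim, low smooth brass boss (72 mm across, 14 mm high) mid-top. Origin: centre of its underside; z up. At the start it lies on the two pins, shifted 24 to 40 mm towards the plinth's -x side and up to 20 mm along y, turned up to 0.16 rad, leaning about 0.1 rad with its -x edge on the plinth.
- hole_left (a point): centre, on the underside, of the plate's +y through hole: round, 17 mm across, on the plate's y axis 65 mm from its centre
- hole_right (a point): centre, on the underside, of the plate's -y through hole, like the other, 65 mm from its centre along -y
- plinth: Fixed red block, 230 (x) x 290 (y) x 30 mm high, gold corner fittings; origin: centre of its underside on the table, z up, its x axis points away from the robot within 0.45 rad. A flush gold line on its top, 128 x 208 mm and centred, frames the plate with a 4 mm gap when home: centred and square on the plinth.
- plinth_top (a point): centre of the plinth's flat top, 30 mm above the table. At the start the leaning plate's underside touches the top along its -x edge and stands about 6 mm above it at the plate's middle, 9 mm at the pins, 11 to 14 mm at its +x edge
- pin_left (a point): foot, on the plinth's top, of the +y locating pin: upright brass pin 12 mm across for 4 mm, then tapering to 5 mm across at its top, 9 mm above the plinth; on the plinth's y axis, 65 mm from its centre. Belongs in hole_left.
- pin_right (a point): foot of the -y locating pin, like the other, 65 mm from the plinth's centre along -y. Belongs in hole_right.
- cup_left: loose white cup, 34 mm across the rim, 32 mm high, standing on the plinth's +x +y corner (92 mm and 122 mm from its centre, give or take 4 mm); origin: centre of its foot
- cup_right: the same cup on the plinth's +x -y corner
- candlestick: loose brass candlestick, foot 64 mm across, 76 mm high, on the table to one side; origin: centre of its foot
- incense_jar: loose blue jar with a brass lid, 68 mm across, 75 mm high, on the table to one side; origin: centre of its underside
- tablet: loose black and gold upright tablet on a 50 x 70 mm foot, 124 mm high, on the table to one side; origin: centre of its underside
- bell_bowl: loose brass bowl, 90 mm across, 60 mm high, on the table to one side; origin: centre of its underside
Not all that is in view belongs to the job. What is shaped like the plate but purple or turquoise is not meant.

How it is judged:
By the outcome, as a careful person would: the job done as asked, in the order asked, and still so for the second after the job is handed in, with the robot touching nothing.
It also fails if it takes over 64 s, if anything falls off the work surface, if the arm or the gripper's body presses on something with over 40 N, if the wrist force passes 120 N, or if a joint passes its speed limit or range.

## Robot

A 7-joint arm with a two-finger parallel gripper is mounted at the origin on the work surface. World frame = base frame: x ahead of the robot, y to its left, z up, the work surface at z = 0. Lengths are in m, angles in rad, forces in N, time in s.
With the tool pointing down it reaches from about 0.4 to 0.9 m from the base axis. Payload 5.5 kg.
Tool frame: the origin (TCP) lies between the finger pads; the fingertips stand 25 mm ahead of it and the grasp point (between the pads) lies 6 mm ahead of it; z points along the fingers, x is the direction in which the jaws open and shut, and the axes are right-handed (so a half turn about z gives the same grasp; the last joint's range is limited). The gripper opens to 85 mm and grips with 20 to 120 N. Pads are 22 mm wide; open, the fingers measure 114 mm over their backs; the gripper's body (76 mm by 85 mm) begins 54 mm behind the grasp point. The pads swing forward as they close: fully open they stand 13 mm farther back than shut.
Start: joints at [1.397, 0.501, -0.427, 1.55, 0.221, 1.138, -0.21], TCP at [0.275, -0.589, 0.256] pointing down, gripper open.
Joint ranges: [-2.88, 2.88], [-0.31, 2.03], [-1.54, 1.56], [0.2, 2.42], [-1.41, 4.55], [0.19, 2.02], [-2.57, 2.57]. Speed limits (rad/s): [2.57, 2.57, 3.14, 3.14, 3.14, 3.14, 3.14].

## Interface

Orientations are given as a 3x3 rotation matrix whose columns are the frame's x, y, z axes.
In Python, from cell import robot gives the robot as it stands. The module is installed in compiled form; this text tells all that it offers.
- The arm moves only by the tool apply_moves, never from a script. Its argument "increments" is text: rows parted by semicolons, each of 5 numbers parted by spaces: the finger opening in mm, from 0 to 85.4, then the shift along the tool's x, y, z in mm, then the turn about the tool's z in rad. A call has 1 to 20 rows; each row shifts and turns the commanded pose from where the row before left it, along the tool's axes as they then stand; what a row does not reach is not made up. A row lasts 1/8 s, in which the tool goes at most 62.5 mm and 10.7 degrees, less where a joint would pass 70% of its speed; a pose out of reach is approached as far as the arm can. A call is refused whole if a number of a shift passes 62.5 or a number of a turn 0.188, either way. A call with a gripper value outside its range is refused whole. The fingers move at their own pace and stop on an object; "newtons" is the grip in N (left out, the last holds). Time passes only in rows, so rows that do not move let the fingers close. It gives the time, the measured TCP pose, the force and the opening at its end, in the units of the state.
- robot.state(): the state, without advancing time (a new reading comes with each control period).
- robot.read_camera(name): name is "side" or "top"; returns a dict with "color" (384x512x3 uint8, red, green, blue), "z_map" (384x512 float32, m along the optical axis (not along the pixel's ray), 0 where there is no reading), "vertical_fov" (degrees; the focal length in pixels is half the picture's height over the tangent of half this angle, whatever the lens; pixels are square), "cx", "cy" (the principal point, pixels), "camera_from_world" (4x4, takes a point from world to camera coordinates). Camera axes: x right, y down, z forward; pixel columns grow to the right and rows downward; lengths in m; the calibration is good to about 2 mm. A picture is of the moment at which its call begins.
- robot.finish_job(): hands the job in, once; it reports no verdict.
The state is a dict: "time_s": time; "q": joint angles; "joint_velocities": joint speeds; "joint_torque": joint torques, N m; "tcp_pos": TCP position; "orientation": TCP orientation; "contact_force": force on the tool from outside, world axes, zero at the start; "torque": the same for the moment, N m; "finger_gap": finger opening in m.
Only numpy, scipy, OpenCV 4.12 (cv2) and the standard library are available. Lean on these libraries where they do the work, as an engineer would, in place of code of your own. Each camera call takes 0.05 s, during which the arm holds its last target.

## Working session

There is one attempt and no reset: what is moved stays moved. The work goes in short steps, Python scripts to look and compute and a tool call to move; the robot and the scene stay as the last step left them, time stands still between calls to the robot, and variables do not carry over. Pictures are saved under pics/ and viewed, and the job is handed in when it is done.

Besides the shell and the picture viewer there is one more tool, called by a JSON object that holds its "method" and its "body". apply_moves: Moves the arm, as the interface text tells. Its arguments: {"type":"object","properties":{"increments":{"type":"string"},"newtons":{"type":"number"}},"required":["increments"]}

```bash
mkdir -p pics; cat > h.py <<'E'
import numpy as np, cv2
from cell import robot
def cam(n):
    d=robot.read_camera(n); im=d["color"]; 
    d["f"]=im.shape[0]/2/np.tan(np.radians(d["vertical_fov"])/2); return d
def save(d,name,crop=None,s=1):
    im=d["color"][:,:,::-1]
    if crop: x0,y0,x1,y1=crop; im=im[y0:y1,x0:x1]
    im=cv2.resize(im,None,fx=s,fy=s,interpolation=cv2.INTER_CUBIC); cv2.imwrite("pics/"+name,im)
def ray(d,u,v):
    T=np.linalg.inv(d["camera_from_world"]); r=T[:3,:3]@np.array([(u-d["cx"])/d["f"],(v-d["cy"])/d["f"],1]); return T[:3,3],r
def onplane(d,u,v,z):
    o,r=ray(d,u,v); return o+r*(z-o[2])/r[2]
def pt(d,u,v):
    o,r=ray(d,u,v); return o+r*d["z_map"][int(round(v)),int(round(u))]
def proj(d,p):
    c=d["camera_from_world"]@np.append(p,1); return d["f"]*c[0]/c[2]+d["cx"],d["f"]*c[1]/c[2]+d["cy"]
E
python3 - <<'E'
from h import *
for n in("top","side"):
    d=cam(n); save(d,n+"0.png",s=1.5); print(n,d["f"],d["cx"],d["cy"],np.linalg.inv(d["camera_from_world"]).round(3).tolist())
s=robot.state();print({k:np.round(v,3).tolist() for k,v in s.items()})
E
```

```text
top 368.51592417368875 251.60603149748286 189.0247566152952 [[0.007, -0.999, 0.046, 0.409], [-1.0, -0.007, -0.007, 0.021], [0.008, -0.046, -0.999, 1.383], [0.0, 0.0, 0.0, 1.0]]
side 362.0356954143983 259.1679190142233 191.577881520103 [[-0.859, -0.39, 0.333, 0.116], [-0.513, 0.659, -0.551, 0.652], [-0.004, -0.643, -0.765, 0.913], [0.0, 0.0, 0.0, 1.0]]
{'time_s': 0.1, 'q': [1.397, 0.502, -0.427, 1.551, 0.221, 1.138, -0.21], 'joint_velocities': [0.001, -0.001, -0.001, -0.004, -0.0, 0.001, -0.001], 'joint_torque': [-0.011, -57.081, -5.839, -28.174, 0.01, 0.006, -0.0], 'tcp_pos': [0.275, -0.588, 0.255], 'orientation': [[0.423, -0.906, -0.001], [-0.906, -0.423, 0.002], [-0.002, -0.0, -1.0]], 'contact_force': [0.268, -0.357, 0.035], 'torque': [-0.023, -0.007, 0.072], 'finger_gap': 0.085}
```

View pics/top0.png

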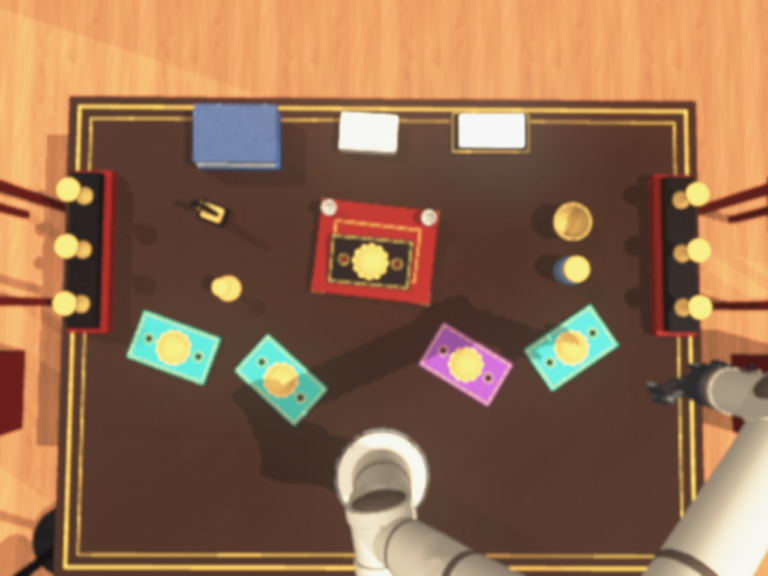

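View pics/side0.png

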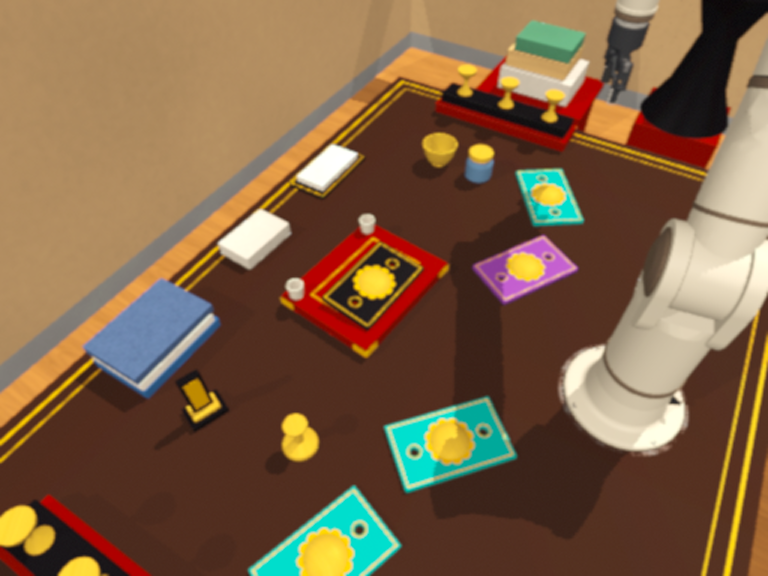

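The black plate on the red plinth is at about (370,262) in the top picture at 1.5x. The turquoise plates, at (174,348), (281,380) and (571,348), and the purple one at (466,365) don't fit the description. I'll confirm this in an enlarged crop.

```bash
python3 - <<'E'
from h import *
d=cam("top"); save(d,"topc.png",(200,125,300,210),7)
e=cam("side"); save(e,"sidec.png",(180,135,305,240),6)
E
```

```text
(no output)
```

View pics/topc.png

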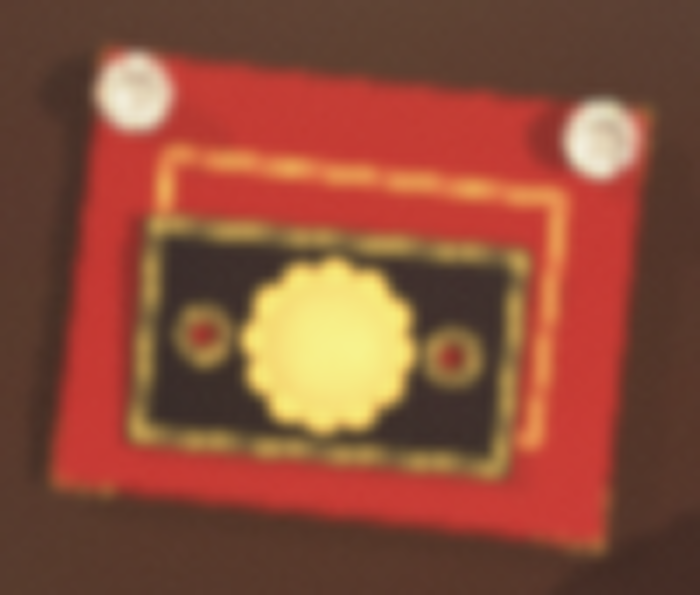

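View pics/sidec.png

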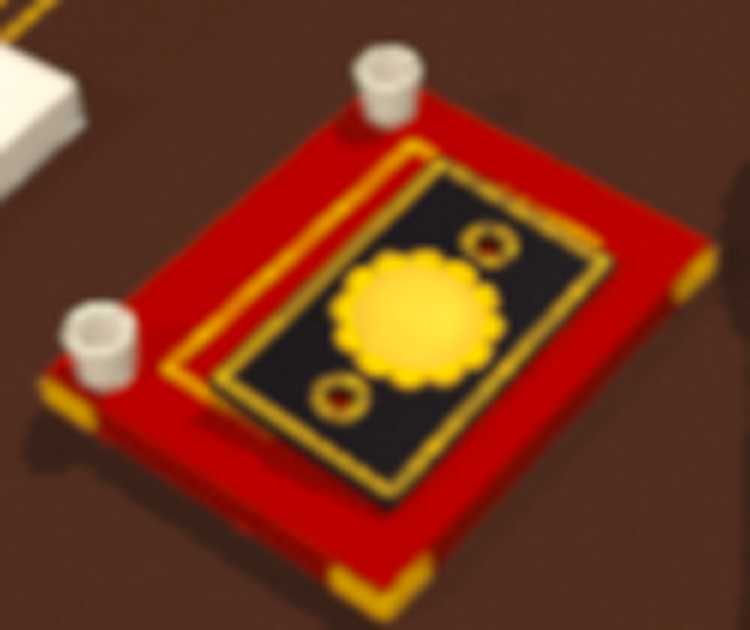

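```bash
cat >> h.py <<'E'
def ridge(d,a,b,w=2.5,n=25,t0=.08,t1=.92,z=.03):
    """sub-pixel gold ridge near segment a-b (full px): green channel centroid across; returns pixel pts and world pts"""
    G=d["color"][:,:,1].astype(np.float32); a=np.array(a,float);b=np.array(b,float)
    t=(b-a)/np.linalg.norm(b-a); nn=np.array([-t[1],t[0]]); s=np.linspace(-w,w,21); P=[]
    for k in np.linspace(t0,t1,n):
        q=(a+(b-a)*k)+s[:,None]*nn
        v=cv2.remap(G,q[None,:,0].astype(np.float32),q[None,:,1].astype(np.float32),cv2.INTER_LINEAR)[0]
        v=v-v.min(); v=np.where(v>.4*v.max(),v,0)
        P.append(a+(b-a)*k+nn*(v*s).sum()/v.sum())
    P=np.array(P); return P,np.array([onplane(d,*p,z if np.isscalar(z) else z(p)) for p in P])
def fit(W):
    vx,vy,x,y=cv2.fitLine(W[:,:2].astype(np.float32),cv2.DIST_HUBER,0,1e-4,1e-4).ravel(); return np.array([x,y]),np.array([vx,vy])
def inter(l1,l2):
    k=np.linalg.solve(np.c_[l1[1],-l2[1]],l2[0]-l1[0]); return l1[0]+k[0]*l1[1]
E
python3 - <<'E'
from h import *
def C(o,s): return lambda x,y:(o[0]+(x+.5)/s-.5,o[1]+(y+.5)/s-.5)
T=C((200,125),7);S=C((180,135),6)
d=cam("top");e=cam("side")
ang=lambda l:np.arctan(l[1][1]/l[1][0]) if abs(l[1][0])>abs(l[1][1]) else np.arctan(-l[1][0]/l[1][1])
for n,c,segs in(("top",d,dict(far=(T(170,155),T(555,195)),right=(T(560,200),T(532,440)))),("side",e,dict(far=(S(410,150),S(175,362)),right=(S(425,150),S(600,240))))):
    L={k:fit(ridge(c,*v,w=1.8 if k=="right" and n=="side" else 2)[1]) for k,v in segs.items()}
    for k in L: print(n,k,L[k][0].round(4),"yaw",ang(L[k]).round(4))
    print(" frame far-right corner",inter(L["far"],L["right"]).round(4))
# plinth outline corners, z=.03
for n,c,pp in(("top",d,[T(103,50),T(655,105),T(605,550),T(50,487)]),("side",e,[S(718,245),S(385,592),S(42,383)])):
    for p in pp: print(n,onplane(c,*p,.03).round(4))
# plate gold corners and holes (z top: near .041, far .052, mid .046)
for n,c,pp in(("top",d,[(T(150,225),.051),(T(522,258),.051),(T(500,470),.0415),(T(137,437),.0415),(T(203,335),.046),(T(453,357),.046)]),
 ("side",e,[(S(442,165),.051),(S(610,262),.0415),(S(392,493),.0415),(S(222,378),.051),(S(489,244),.046),(S(341,398),.046)])):
    for p,z in pp: print(n,"plate",onplane(c,*p,z).round(4), pt(c,*p).round(4))
E
```

```text
top far [0.6166 0.0088] yaw -0.1072
top right [ 0.5415 -0.0847] yaw -0.1089
 frame far-right corner [ 0.6057 -0.0917]
side far [0.6193 0.0113] yaw -0.1084
side right [ 0.5233 -0.0815] yaw -0.0825
 frame far-right corner [ 0.6085 -0.0885]
top [0.6829 0.1506 0.03  ]
top [ 0.6561 -0.1414  0.03  ]
top [ 0.4207 -0.1155  0.03  ]
top [0.4517 0.1757 0.03  ]
side [ 0.4211 -0.1106  0.03  ]
side [0.4567 0.1755 0.03  ]
side [0.6809 0.1571 0.03  ]
top plate [0.5873 0.1232 0.051 ] [0.5872 0.1231 0.0521]
top plate [ 0.5717 -0.0699  0.051 ] [ 0.5717 -0.07    0.0507]
top plate [ 0.4619 -0.0596  0.0415] [ 0.4619 -0.0597  0.0391]
top plate [0.4777 0.1295 0.0415] [0.4776 0.1294 0.0429]
top plate [0.5308 0.0954 0.046 ] [0.532  0.0962 0.0323]
top plate [ 0.5203 -0.0346  0.046 ] [ 0.5215 -0.0352  0.0317]
side plate [ 0.5731 -0.0683  0.051 ] [ 0.5717 -0.066   0.0537]
side plate [ 0.4617 -0.0598  0.0415] [ 0.4621 -0.0608  0.0403]
side plate [0.4806 0.1306 0.0415] [0.4812 0.1298 0.0401]
side plate [0.5902 0.1193 0.051 ] [0.5891 0.1205 0.053 ]
side plate [ 0.5225 -0.0342  0.046 ] [ 0.5265 -0.041   0.0375]
side plate [0.5331 0.096  0.046 ] [0.541  0.0855 0.0296]
```

```bash
cat >> h.py <<'E'
PSI=-.108
def togo(x,y,z=None):
    s=robot.state();R=np.array(s["orientation"]);p=np.array(s["tcp_pos"]); t=np.array([x,y,p[2] if z is None else z])
    a=np.arctan2(R[1,0],R[0,0]); print("t",round(s["time_s"],2),"tcp",p.round(4),"q7",np.round(s["q"],2),"xang",a.round(4),"gap",round(s["finger_gap"],4),"F",np.round(s["contact_force"],1),"togo mm tool",(R.T@(t-p)*1000).round(1))
E
echo ok
```

```text
ok
```

{"method": "apply_moves", "body": {"increments": "70 0 0 0 -0.171;70 0 0 0 -0.171;70 0 0 0 -0.171;70 0 0 0 -0.171;70 0 0 0 -0.171;70 0 0 0 -0.171;70 0 0 0 0"}}

```text
time_s: 1.18
tcp_pos: [0.2748, -0.589, 0.2561]
orientation: [[0.994, -0.109, 0.0], [-0.109, -0.994, 0.0], [0.0, -0.0, -1.0]]
contact_force: [0.5, 0.5, -0.0]
finger_gap: 0.0701
```

```bash
python3 -c "
from h import *
togo(.536,.155)"
```

```text
t 1.18 tcp [ 0.2748 -0.589   0.2561] q7 [ 1.54  0.55 -0.64  1.55  0.34  1.17  0.72] xang -0.1097 gap 0.0701 F [ 0.5  0.5 -0. ] togo mm tool [ 1.782e+02 -7.681e+02  4.000e-01]
```

{"method": "apply_moves", "body": {"increments": "70 9 -38 0 0;70 9 -38 0 0;70 9 -38 0 0;70 9 -38 0 0;70 9 -38 0 0;70 9 -38 0 0;70 9 -38 0 0;70 9 -38 0 0;70 9 -38 0 0;70 9 -38 0 0;70 9 -38 0 0;70 0 0 0 0"}}

```text
time_s: 2.68
tcp_pos: [0.4197, -0.1809, 0.2568]
orientation: [[0.994, -0.106, 0.001], [-0.106, -0.994, -0.0], [0.001, -0.0, -1.0]]
contact_force: [0.4, -0.3, -0.9]
finger_gap: 0.0699
```

```bash
python3 -c "
from h import *
togo(.536,.155)"
```

```text
t 2.67 tcp [ 0.4197 -0.1809  0.2568] q7 [ 1.15  0.21 -0.89  2.    0.19  1.01  0.07] xang -0.1057 gap 0.0699 F [ 0.4 -0.3 -0.9] togo mm tool [ 8.030e+01 -3.463e+02  1.000e-01]
```

{"method": "apply_moves", "body": {"increments": "70 9 -38 0 0;70 9 -38 0 0;70 9 -38 0 0;70 9 -38 0 0;70 9 -38 0 0;70 9 -38 0 0;70 9 -38 0 0;70 9 -38 0 0;70 8 -42 0 0;70 0 0 30 0;70 0 0 30 0;70 0 0 30 0;70 0 0 30 0;70 0 0 25 0;70 0 0 25 0;70 0 0 0 0"}}

```text
time_s: 4.68
tcp_pos: [0.5342, 0.1496, 0.0844]
orientation: [[0.994, -0.111, -0.004], [-0.111, -0.994, -0.002], [-0.004, 0.002, -1.0]]
contact_force: [-0.1, -0.2, 0.8]
finger_gap: 0.0703
```

```bash
python3 -c "
from h import *
togo(.536,.155,.059)
e=cam('side'); save(e,'s1.png',(150,110,310,240),5); save(cam('top'),'t1.png',(190,100,320,210),6)"
```

```text
t 4.67 tcp [0.5342 0.1496 0.0844] q7 [ 0.26  0.67 -0.76  1.9   0.62  0.83 -0.94] xang -0.1112 gap 0.0703 F [-0.1 -0.2  0.8] togo mm tool [ 1.3 -5.6 25.4]
```

View pics/s1.png

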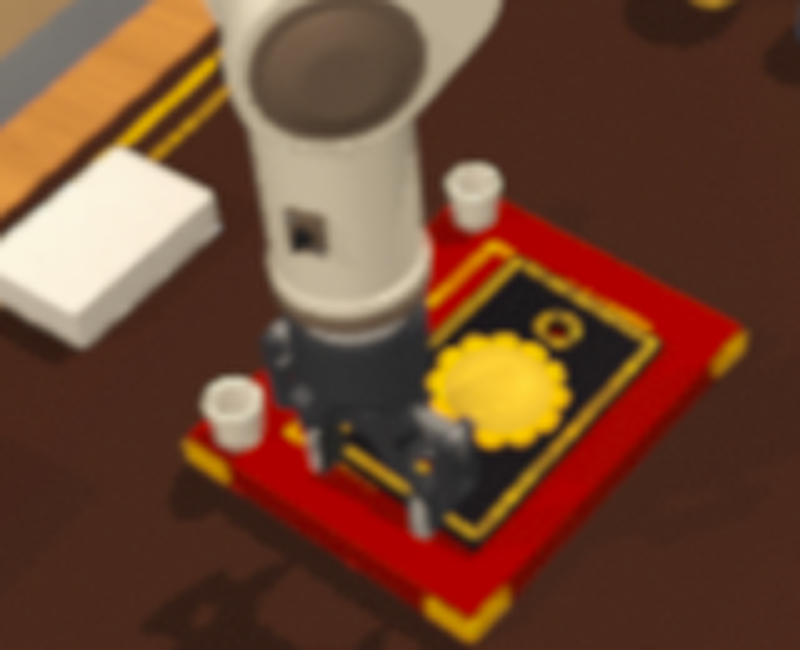

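View pics/t1.png

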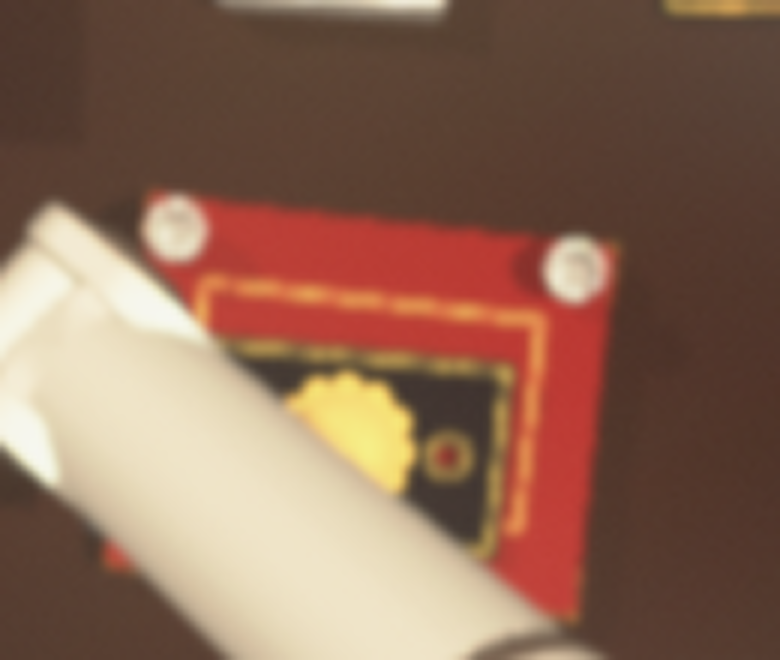

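```bash
python3 -c "
from h import *
e=cam('side')
for (u,v) in [(232,213),(233,215),(234,212),(234,214),(234,216),(234,217),(213,201),(213,202)]: print(u,v,pt(e,u,v).round(4))
togo(.536,.155,.059)"
```

```text
232 213 [0.5001 0.1655 0.0871]
233 215 [0.4968 0.1661 0.0805]
234 212 [0.4947 0.1628 0.0924]
234 214 [0.4958 0.1623 0.0815]
234 216 [0.4955 0.1636 0.0737]
234 217 [0.5132 0.1413 0.03  ]
213 201 [0.5704 0.1591 0.0898]
213 202 [0.571  0.1591 0.0848]
t 4.83 tcp [0.5361 0.1512 0.0872] q7 [ 0.26  0.67 -0.77  1.9   0.62  0.83 -0.94] xang -0.1095 gap 0.0702 F [-0.6  0.   0.9] togo mm tool [-0.6 -3.8 28.2]
```

{"method": "apply_moves", "body": {"increments": "70 0 0 12 0;70 0 0 12 0;70 0 0 8 0;70 0 0 3 0;70 0 0 0 0;70 0 0 0 0;70 0 0 0 0"}}

```text
time_s: 5.7
tcp_pos: [0.5356, 0.1514, 0.0516]
orientation: [[0.994, -0.108, 0.001], [-0.108, -0.994, 0.0], [0.001, -0.0, -1.0]]
contact_force: [-0.0, 0.3, 1.1]
finger_gap: 0.0703
```

```bash
python3 -c "
from h import *
e=cam('side');save(e,'s2.png',(180,140,310,240),6);
togo(.536,.155,.049)"
```

```text
t 5.75 tcp [0.5355 0.1514 0.0516] q7 [ 0.23  0.72 -0.72  1.91  0.67  0.77 -0.98] xang -0.108 gap 0.07 F [ 1.   0.2 -0.8] togo mm tool [ 0.1 -3.7  2.6]
```

View pics/s2.png

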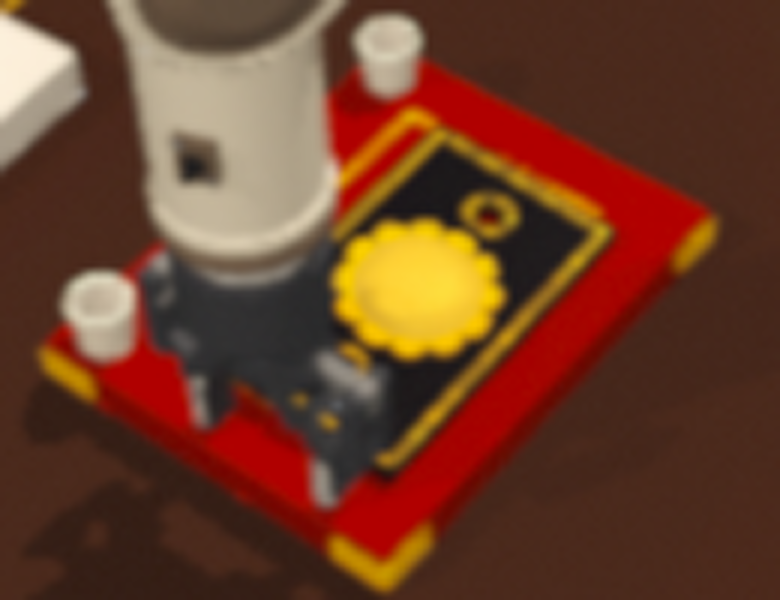

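{"method": "apply_moves", "body": {"increments": "70 0 0 2 0;70 0 3 0 0;70 0 3 0 0;70 0 2 0 0;70 0 2 0 0;70 0 1 0 0;70 0 1 0 0;70 0 1 0 0;70 0 1 0 0;70 0 0 0 0"}}

```text
time_s: 7.0
tcp_pos: [0.5338, 0.1373, 0.0493]
orientation: [[0.994, -0.108, 0.0], [-0.108, -0.994, -0.0], [0.0, 0.0, -1.0]]
contact_force: [0.6, 2.4, -1.4]
finger_gap: 0.0697
```

{"method": "apply_moves", "body": {"increments": "70 0 1 0 0;70 0 1 0 0;70 0 1 0 0;70 0 1 0 0;70 0 0 0 0;70 0 0 0 0"}}

```text
time_s: 7.75
tcp_pos: [0.5331, 0.1333, 0.0492]
orientation: [[0.994, -0.108, -0.0], [-0.108, -0.994, -0.0], [-0.0, 0.0, -1.0]]
contact_force: [-0.3, 1.5, -0.2]
finger_gap: 0.0697
```

```bash
python3 -c "
from h import *
e=cam('side');save(e,'s3.png',(180,140,310,240),6);
togo(.536,.155,.049)"
```

```text
t 7.8 tcp [0.5331 0.1333 0.0493] q7 [ 0.26  0.71 -0.72  1.93  0.67  0.76 -0.96] xang -0.1081 gap 0.0702 F [-0.6  1.7 -0.1] togo mm tool [  0.5 -21.9   0.3]
```

View pics/s3.png

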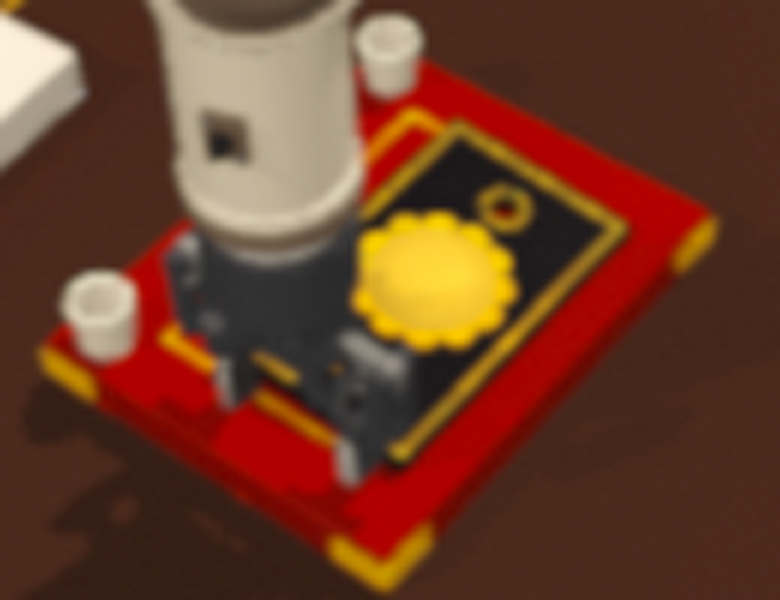

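{"method": "apply_moves", "body": {"increments": "70 0 -4 0 0;70 0 -8 0 0;70 0 0 -20 0;70 0 0 -30 0;70 0 0 -30 0;70 0 0 -30 0;70 -25 0 0 -0;70 -35 0 0 0;70 -35 0 0 0;70 -12 30 0 0;85 0 35 0 0;85 0 35 0 0;85 0 24 0 0;85 0 0 0 0;85 0 0 0 0"}}

```text
time_s: 9.68
tcp_pos: [0.4154, 0.0342, 0.1601]
orientation: [[0.994, -0.107, 0.001], [-0.107, -0.994, -0.0], [0.001, 0.0, -1.0]]
contact_force: [-0.1, 0.1, 0.6]
finger_gap: 0.0853
```

{"method": "apply_moves", "body": {"increments": "85 0 0 0 -0.157;85 0 0 0 -0.157;85 0 0 0 -0.157;85 0 0 0 -0.157;85 0 0 0 -0.157;85 0 0 0 -0.157;85 0 0 0 -0.157;85 0 0 0 -0.157;85 0 0 0 -0.157;85 0 0 0 -0.157;85 0 0 0 0;85 0 0 0 0"}}

```text
time_s: 11.18
tcp_pos: [0.415, 0.0343, 0.1595]
orientation: [[0.11, 0.994, 0.0], [0.994, -0.11, 0.0], [0.0, 0.0, -1.0]]
contact_force: [-0.9, 0.7, 0.4]
finger_gap: 0.0847
```

```bash
python3 -c "
from h import *
e=cam('side');save(e,'s4.png',(180,110,310,240),6);save(cam('top'),'t4.png',(190,100,320,210),6)
togo(.419,.033,.070)"
```

```text
t 11.28 tcp [0.415  0.0339 0.1594] q7 [ 0.95  0.54 -1.32  2.18  0.67  0.93  0.69] xang 1.4607 gap 0.0852 F [ 0.2  0.2 -0.8] togo mm tool [-0.4  4.1 89.4]
```

View pics/s4.png

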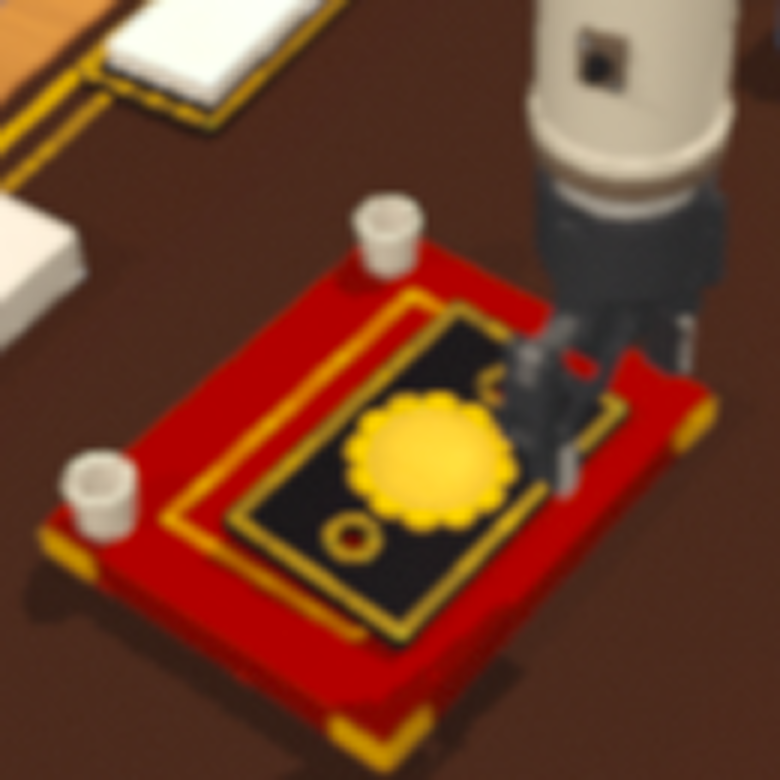

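View pics/t4.png

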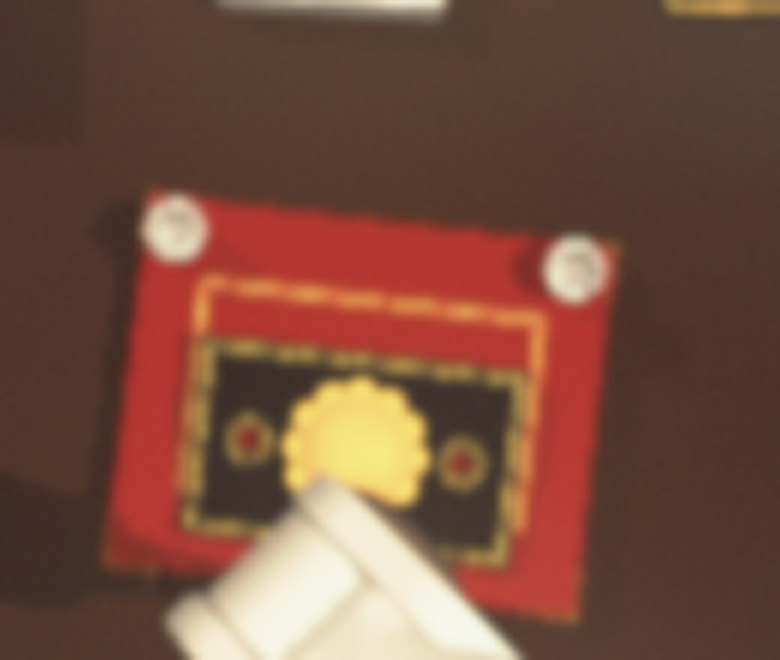

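```bash
cat >> h.py <<'E'
def rel(p,c=(.5533,.0186)):
    a=np.array(p[:2])-c; X=np.array([np.cos(PSI),np.sin(PSI)]); Y=np.array([-X[1],X[0]]); return np.round([1000*a@X,1000*a@Y],1)
def holes(d,z,box,cents):
    """centre of ring of each hole: R-G darkness -> use reddish core centroid"""
    out=[]
    im=d["color"].astype(float)
    for u,v in cents:
        r=3; ys,xs=np.mgrid[int(round(v))-r:int(round(v))+r+1,int(round(u))-r:int(round(u))+r+1]
        # red core: high R, low G
        w=np.clip(im[ys,xs,0]-1.6*im[ys,xs,1]-20,0,None)
        out.append(((xs*w).sum()/w.sum(),(ys*w).sum()/w.sum()))
    return out
E
python3 - <<'E'
from h import *
d=cam("top")
c=[(190+(x+.5)/6-.5,100+(y+.5)/6-.5) for x,y in((248,440),(462,463))]
print(c)
h=holes(d,.046,None,c);print(np.round(h,2))
for P in(c,h):
    w=[onplane(d,*p,.046) for p in P]; v=w[0]-w[1]; print([rel(x) for x in w],"mid",rel((w[0]+w[1])/2),"len",np.linalg.norm(v),"yaw rel",-np.arctan2(v[0],v[1])-PSI)
e=cam("side")
c=[(180+(x+.5)/6-.5,110+(y+.5)/6-.5) for x,y in((352,538),)]
w=onplane(e,*c[0],.046);print("side left hole",rel(w,(.5561,.0218)))
togo(.419,.033,.07)
E
```

```text
[(230.91666666666666, 172.91666666666669), (266.5833333333333, 176.75)]
[[230.72 172.67]
 [266.3  176.74]]
[array([-31.5,  65.3]), array([-30.4, -65.2])] mid [-30.9   0. ] len 0.13051507097839582 yaw rel 0.008175833367845706
[array([-30.6,  66.1]), array([-30.5, -64.2])] mid [-30.6   1. ] len 0.13030226341701928 yaw rel 0.001293267843771595
side left hole [-31.2  62.9]
t 11.38 tcp [0.415  0.0337 0.1594] q7 [ 0.95  0.54 -1.32  2.18  0.67  0.93  0.69] xang 1.4612 gap 0.0847 F [ 0.2 -0.4 -0.1] togo mm tool [-0.2  4.  89.4]
```

{"method": "apply_moves", "body": {"increments": "85 0 0 25 0;85 0 0 30 0;85 0 0 25 0;85 0 0 12 0;85 0 0 8 0;85 0 0 5 0;85 0 0 4 0;85 0 0 0 0;85 0 0 0 0;85 0 0 0 0"}}

```text
time_s: 12.62
tcp_pos: [0.4151, 0.0335, 0.0505]
orientation: [[0.109, 0.994, 0.0], [0.994, -0.109, -0.0], [-0.0, 0.0, -1.0]]
contact_force: [-0.9, 0.9, -0.7]
finger_gap: 0.085
```

```bash
python3 - <<'E'
from h import *
e=cam('side');save(e,'s5.png',(180,110,310,240),6)
togo(.415,.0337,.0455)
s=robot.state()
p=np.array(s["tcp_pos"]);R=np.array(s["orientation"])
for sg in(1,-1):
  for k in(.010,.014,.018,.025): print(sg,k,(np.array(proj(e,p+R@[sg*.05,0,k]))-[180,110])*6)
E
```

```text
t 12.68 tcp [0.4151 0.0336 0.0505] q7 [ 0.72  0.69 -1.03  2.24  0.94  0.75  0.48] xang 1.4619 gap 0.0853 F [ 0.9 -0.1 -0.5] togo mm tool [ 0.1 -0.1  5. ]
1 0.01 [542.4501938 625.3247564]
1 0.014 [542.28969204 630.09161751]
1 0.018 [542.13009362 634.83164989]
1 0.025 [541.8529472  643.06282788]
-1 0.01 [654.99785384 501.85642767]
-1 0.014 [654.54125614 506.74151527]
-1 0.018 [654.08711291 511.60034275]
-1 0.025 [653.29820908 520.04073633]
```

View pics/s5.png

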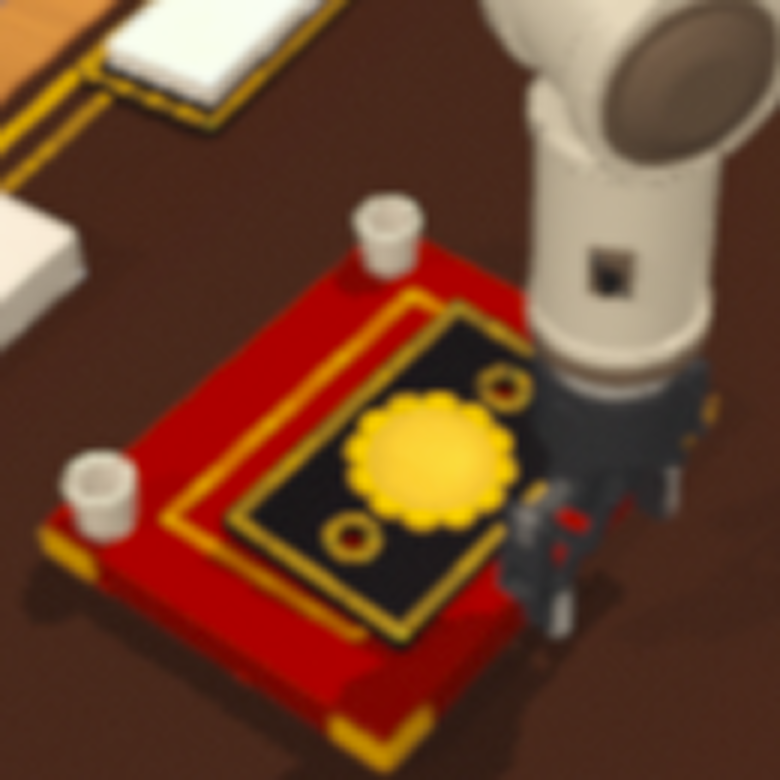

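{"method": "apply_moves", "body": {"increments": "85 0 8 0 0;85 0 9 0 0;85 0 9 2 0;85 0 5 2 0;85 0 3 0 0;85 0 0 0 0;85 0 0 0 0"}}

```text
time_s: 13.55
tcp_pos: [0.4484, 0.03, 0.0463]
orientation: [[0.108, 0.994, -0.0], [0.994, -0.108, -0.0], [-0.0, -0.0, -1.0]]
contact_force: [0.1, -0.2, -0.1]
finger_gap: 0.0846
```

{"method": "apply_moves", "body": {"increments": "85 0 2 0 0;85 0 1.5 0 0;85 0 1.5 0 0;85 0 1.5 0 0;85 0 1.5 0 0;85 0 1.5 0 0;85 0 1.5 0 0;85 0 1.5 0 0;85 0 1.5 0 0;85 0 0 0 0"}}

```text
time_s: 14.8
tcp_pos: [0.46, 0.0287, 0.0459]
orientation: [[0.108, 0.994, -0.004], [0.994, -0.108, -0.001], [-0.001, -0.004, -1.0]]
contact_force: [-7.7, 0.6, 5.5]
finger_gap: 0.0851
```

```bash
python3 - <<'E'
from h import *
e=cam('side');save(e,'s6.png',(180,110,310,240),6);save(cam('top'),'t6.png',(190,100,320,210),6)
togo(.4827,.0263,.0465)
print(rel(robot.state()["tcp_pos"]))
E
```

```text
t 14.9 tcp [0.46   0.0287 0.0459] q7 [ 0.69  0.75 -1.01  2.13  0.94  0.8   0.54] xang 1.4629 gap 0.0853 F [-7.1  0.9  5.1] togo mm tool [ 0.1 22.8 -0.7]
[-93.9  -0. ]
```

View pics/s6.png

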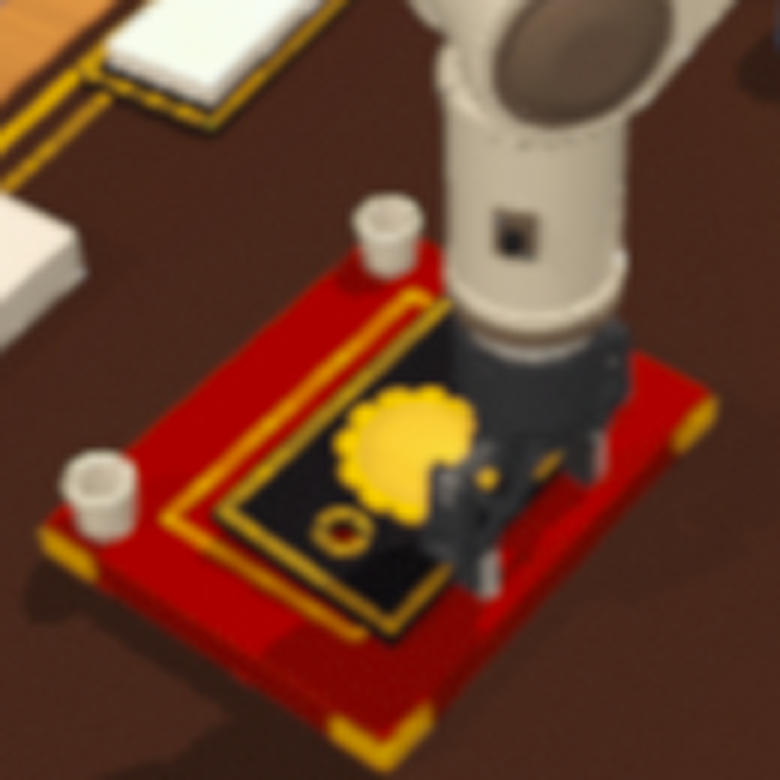

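{"method": "apply_moves", "body": {"increments": "85 0 -3 0 0;85 0 -2 0 0;85 0 0 -1.5 0;85 0 0 0 0;85 0 2 0 0;85 0 1.5 0 0;85 0 1.5 0 0;85 0 1 0 0;85 0 1 0 0"}}

```text
time_s: 16.02
tcp_pos: [0.4615, 0.0285, 0.0473]
orientation: [[0.108, 0.994, -0.005], [0.994, -0.108, -0.001], [-0.001, -0.005, -1.0]]
contact_force: [-9.6, 1.1, 8.6]
finger_gap: 0.085
```

{"method": "apply_moves", "body": {"increments": "85 0 1 0 0;85 0 1 0 0;85 0 1 0 0;85 0 1 0 0;85 0 0 0 0"}}

```text
time_s: 16.65
tcp_pos: [0.4656, 0.0281, 0.0474]
orientation: [[0.108, 0.994, -0.005], [0.994, -0.108, -0.001], [-0.001, -0.005, -1.0]]
contact_force: [-8.3, -0.3, 6.8]
finger_gap: 0.0852
```

{"method": "apply_moves", "body": {"increments": "85 0 1 0 0;85 0 1 0 0;85 0 1 0 0;85 0 1 0 0;85 0 0 0 0"}}

```text
time_s: 17.27
tcp_pos: [0.4696, 0.0277, 0.0474]
orientation: [[0.108, 0.994, -0.005], [0.994, -0.108, -0.001], [-0.001, -0.005, -1.0]]
contact_force: [-8.4, 0.7, 6.3]
finger_gap: 0.0852
```

```bash
python3 - <<'E'
from h import *
e=cam('side');save(e,'s7.png',(180,110,310,240),6);save(cam('top'),'t7.png',(190,100,320,210),6)
togo(.4827,.0263,.0465)
print(rel(robot.state()["tcp_pos"]))
E
```

```text
t 17.38 tcp [0.4696 0.0277 0.0474] q7 [ 0.69  0.76 -1.01  2.11  0.93  0.82  0.55] xang 1.463 gap 0.0847 F [-8.6  0.1  7. ] togo mm tool [-0.  13.2  0.8]
[-84.2   0.1]
```

View pics/s7.png

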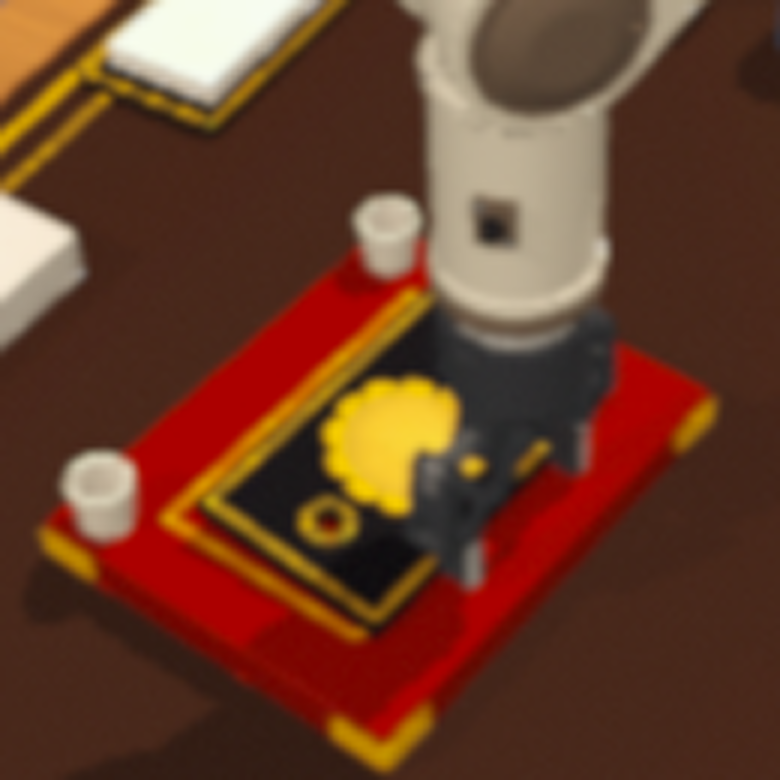

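View pics/t7.png

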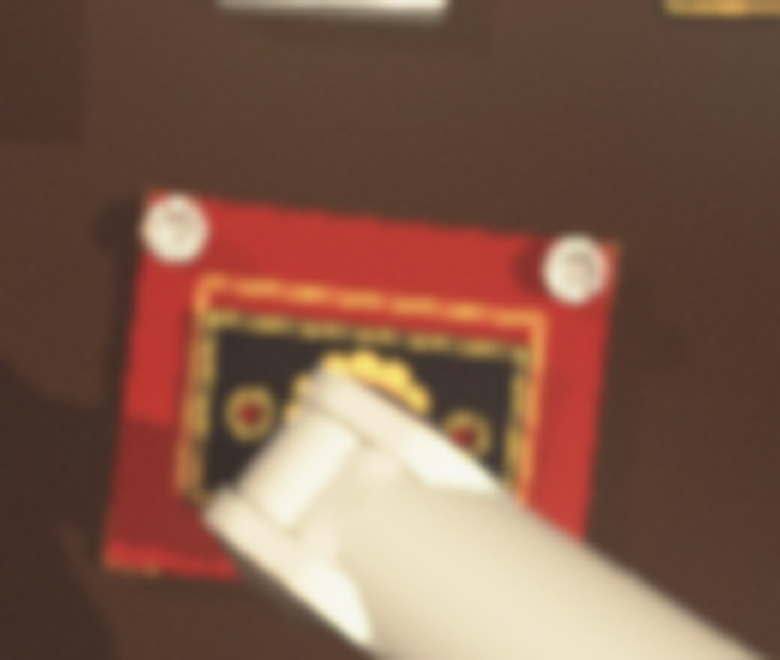

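{"method": "apply_moves", "body": {"increments": "85 0 1 0 0;85 0 1 0 0;85 0 1 0 0;85 0 1 0 0;85 0 1 0 0;85 0 1 0 0;85 0 0 0 0"}}

```text
time_s: 18.25
tcp_pos: [0.478, 0.0268, 0.0476]
orientation: [[0.108, 0.994, -0.001], [0.994, -0.108, 0.0], [-0.0, -0.001, -1.0]]
contact_force: [-0.0, -0.5, -0.3]
finger_gap: 0.0852
```

```bash
python3 - <<'E'
from h import *
e=cam('side');save(e,'s8.png',(180,110,310,240),6);save(cam('top'),'t8.png',(190,100,320,210),6)
togo(.4827,.0263,.0465)
E
```

```text
t 18.35 tcp [0.4791 0.0266 0.0479] q7 [ 0.69  0.77 -1.01  2.09  0.93  0.82  0.56] xang 1.462 gap 0.085 F [-0.1 -0.4  0.1] togo mm tool [0.1 3.6 1.4]
```

View pics/s8.png

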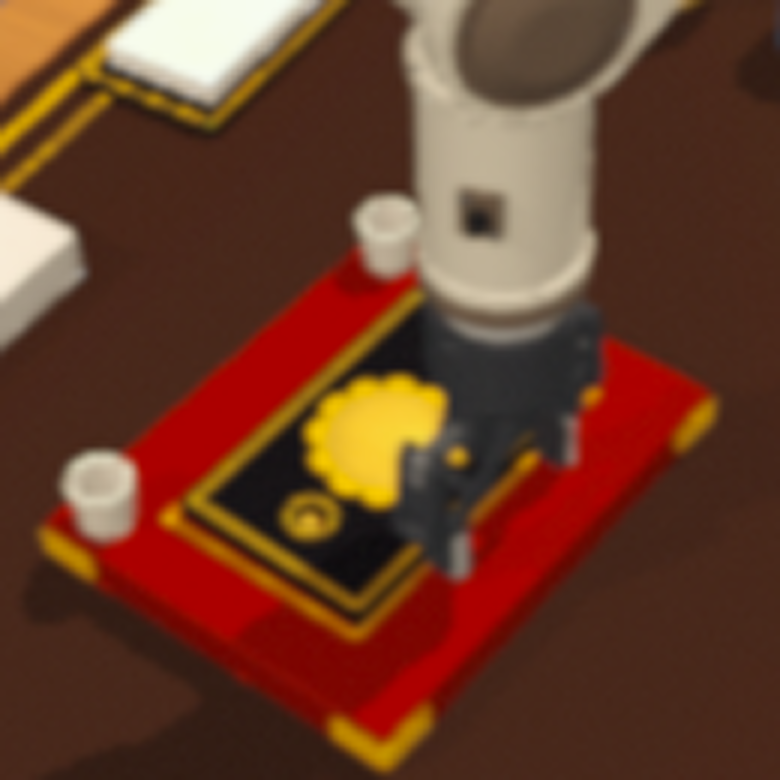

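View pics/t8.png

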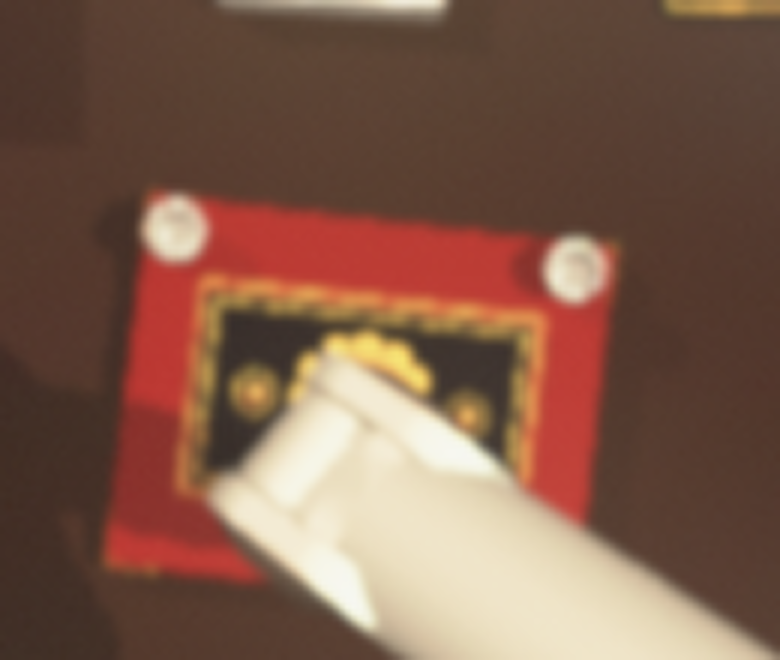

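The pins show brass inside both holes and the push force has dropped to zero, so the plate has seated. I'll back off and check.

{"method": "apply_moves", "body": {"increments": "85 0 -4 0 0;85 0 -10 0 0;85 0 -15 0 0;85 0 -15 0 0;85 0 -10 0 0;85 0 0 -30 0;85 0 0 -40 0;85 0 0 -40 0;85 0 0 -40 0;85 -30 0 0 0;85 -40 0 0 0;85 -40 0 0 0;85 -40 0 0 0;85 -40 0 0 0;85 -40 0 0 0;85 -30 0 0 0;85 -20 0 0 0;85 0 0 0 0;85 0 0 0 0"}}

```text
time_s: 20.72
tcp_pos: [0.3946, -0.2444, 0.1979]
orientation: [[0.107, 0.994, 0.0], [0.994, -0.107, 0.0], [0.0, 0.0, -1.0]]
contact_force: [0.2, 0.0, -0.3]
finger_gap: 0.0847
```

```bash
python3 - <<'E'
from h import *
e=cam('side');save(e,'s9.png',(180,125,310,250),6);d=cam('top');save(d,'t9.png',(190,100,320,210),6);save(d,'t9f.png',None,1.5)
togo(.4827,.0263,.0465)
E
```

```text
t 20.82 tcp [ 0.3947 -0.2444  0.1979] q7 [ 1.57  0.62 -1.39  2.04  0.71  1.09  1.32] xang 1.4646 gap 0.0851 F [-0.5  0.4 -0.2] togo mm tool [278.5  58.8 151.4]
```

View pics/s9.png

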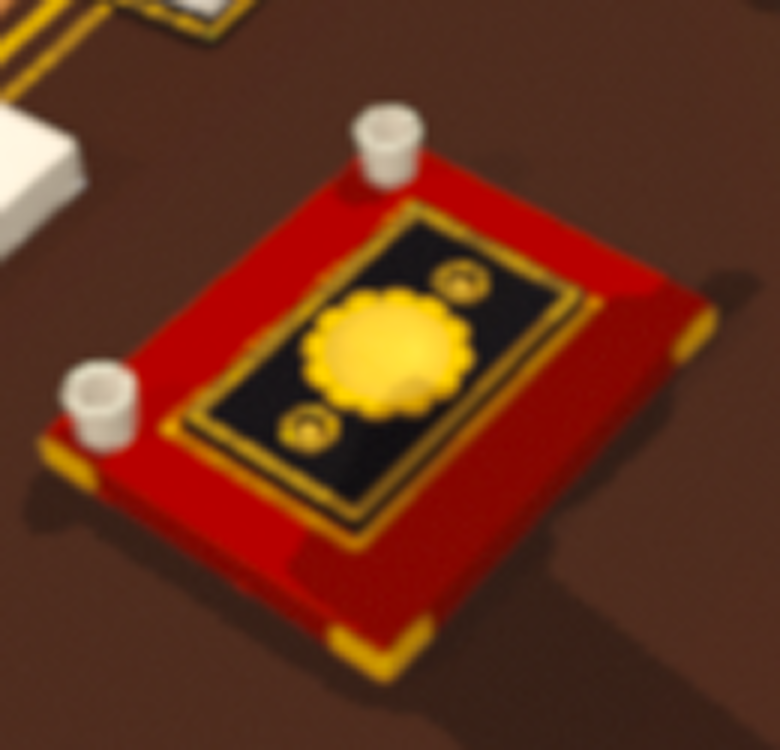

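View pics/t9.png

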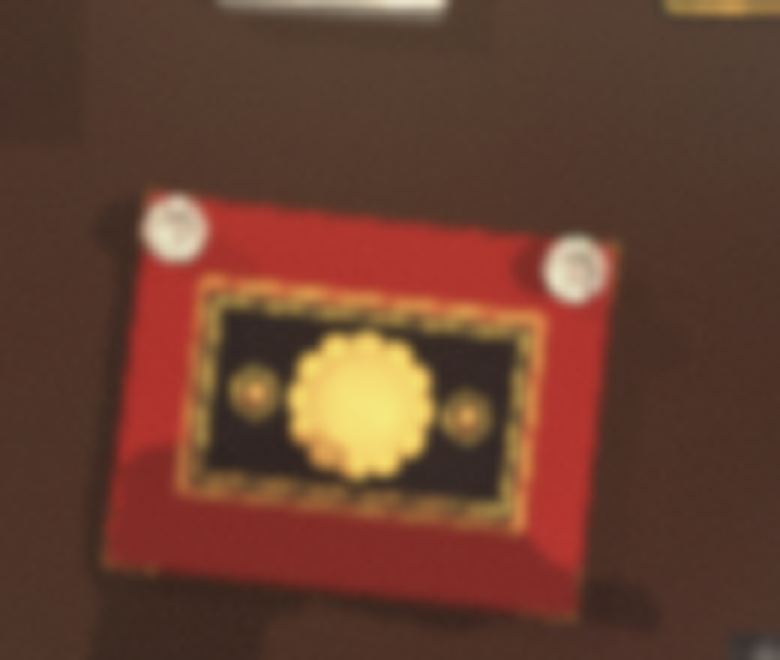

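View pics/t9f.png

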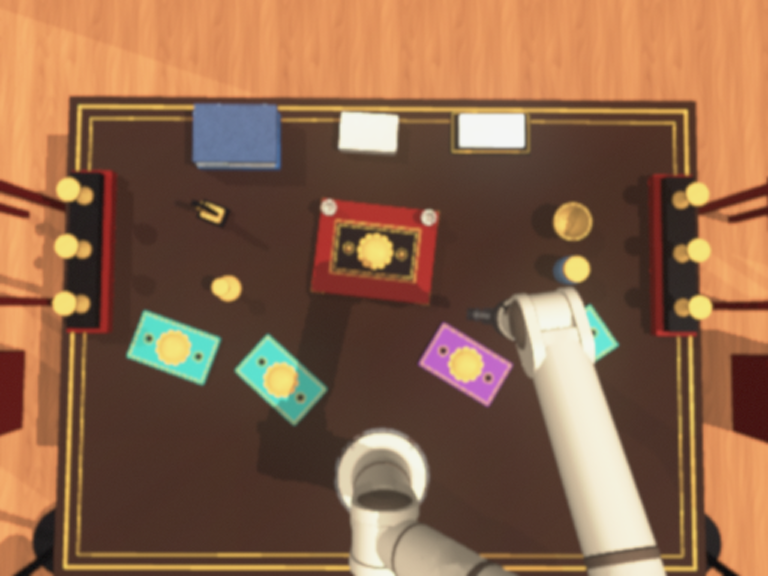

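The plate lies inside the gold frame with both pins in its holes, and the cups haven't moved. One last number to check is how flat it lies, from the depth map.

```bash
python3 - <<'E'
from h import *
d=cam("top")
X=np.array([np.cos(PSI),np.sin(PSI),0]);Y=np.array([-X[1],X[0],0]);c=np.array([.5533,.0186,0])
for a,b in((40,80),(40,-80),(-40,80),(-40,-80),(45,0),(-45,0),(80,0),(-90,0)):
    u,v=proj(d,c+X*a/1e3+Y*b/1e3+[0,0,.04]); zs=[pt(d,u+i,v+j)[2] for i in(-1,0,1) for j in(-1,0,1)]; print(a,b,np.median(zs).round(4))
w=[onplane(d,190+(x+.5)/6-.5,100+(y+.5)/6-.5,.040) for x,y in((255,391),(467,415))];print([rel(x) for x in w])
E
```

```text
40 80 0.0394
40 -80 0.0397
-40 80 0.0398
-40 -80 0.0392
45 0 0.0388
-45 0 0.0415
80 0 0.0319
-90 0 0.0319
[array([-0.7, 64.9]), array([ -0.4, -65.2])]
```

The plate is flat, with its top at about 40 mm all over, and its holes are within 1 mm of the pins.

```bash
python3 -c "
from h import *
print(robot.finish_job())"
```

```text
the job is handed in; nothing more can be done
None
```

The black lotus plate now lies flat on the plinth with both holes over their pins, and I've handed the job in at about 21 s of the 64 s allowed. I pushed its +y edge about 9 mm with the spread fingers to centre and square it. Then I pushed its -x edge squarely, about 30 mm, until it dropped over the pins.

**Last checks**
- **Fit:** both hole centres measured within 1 mm of the pin positions, brass shows in both holes, and the plate sits inside the gold frame.
- **Flatness:** the four points near the plate's corners read 39.2 to 39.8 mm high, against 40 mm when seated. Two mid-edge points read 38.8 and 41.5 mm, which I put down to depth noise and the boss beside them.
- **Surroundings:** the cups and the other altar things look unmoved in the pictures. The hand is clear at about 0.2 m height, with no contact force.

**What disagreed**
- **Cameras:** the two cameras differed by about 3 mm on the plinth's position, so I measured plate and plinth within one view.
- **Upward force:** during the x push the tool read up to about 9 N upward along with about 10 N sideways. I backed off, raised the fingers 1.5 mm and pushed on. The reading stayed until the plate seated, then fell to zero. I didn't find the cause.

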